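# Turn a well block mouths-down in the turnover cradle

## Task

Lay the white six-well block, wells up, in the nest of the cradle half that lies flat with the bar handle, and let go of it. Then swing that half up by its handle until the two halves shut around the block, carry them over together without slamming until the other half lies flat, and swing the handled half all the way back to where it began, so that the block is left wells-down in the other nest to drip dry; leave everything else on the bench where it stands, and end with the handle let go.

Things in the scene. Friction and masses are not known exactly. Their poses are not given: they have to be found in the camera images.
- block_center (a point): Centre of the loose white plastic block, 90 long (own x) x 56 wide (own y) x 44 mm high (own z), about 0.3 kg, starting flat on the bench. Six round wells, 19.5 mm wide and 34 mm deep, open in its top (+z) face in 3 x 2; the underside is plain. The same after a half turn about z. Grip it across the 56 mm width.
- cradle: Aluminium base plate of the turnover cradle, screwed to the bench, 120 (x) x 290 (y) x 12 mm. Origin at the centre of its underside. The hinge line runs along its x; the loading half lies to its -y, the catching half to its +y.
- cradle_hinge (a point): Point on the hinge line, 45 mm above the bench, at the middle of the cradle. Axes those of the cradle base.
- loading_half (a joint): Angle of the grey half with the bar handle: 0 = flat on the -y side, nest up (start); 1.57 = upright; 3.14 = turned over, face down above the +y side. Stiff hinge (0.55 N m), stays where left; 4 to 12 N at the handle swing it. The halves are shut when the two joints add up to 3.14; stops on both meet there, and from then on it pushes the other half ahead of it.
- catching_half (a joint): Angle of the grey half without a handle: 0 = lying flat on the +y side, nest up; 1.57 = upright. It starts upright or leaning up to 16 degrees away from the loading half, its nest facing the loading half. Stiff hinge (0.6 N m), stays where it is left, even with the block in it.
- loading_nest (a point): Middle of the loading half's nest floor, 22 mm above the bench when flat, 80 mm from the hinge line; z out of the nest, y towards the hinge. Takes the block's length along y, 2 mm to spare on each side. Corner walls: 28 mm high at the hinge end, 10 + 7 mm flared lip at the outer end, 14 + 7 mm lip on the long sides (open over the middle 56 mm for fingers). Floor plate 90 mm wide.
- catching_nest (a point): Middle of the nest floor in the catching half, 80 mm from the hinge line; turns with the half; z points out of the nest, y away from the hinge. The block fits with 2.5 mm to spare at each long side and 3 mm at each end. When the halves are shut the two nest floors are 46 mm apart.
- handle (a point): Middle of the round metal bar handle of the loading half, parallel to the hinge line (its own x), 180 mm from it and at hinge height (45 mm) when flat. Around it a sleeve 16 mm thick and 70 mm long turns freely, so the handle can be gripped from above and stays in the grip through the whole swing with the fingers pointing down. Legs 41 mm either side of the middle lead to the half's edge, 47 mm nearer the hinge.
- loading_edge (a point): Middle of the free edge of the loading half's nest floor, 133 mm from the hinge line.
- catching_edge (a point): Middle of the free edge of the catching half's nest floor, 133 mm from the hinge line.
- tub: Bystander: closed clear tub with a flat white lid, 110 x 80 x 46 mm. Origin at its underside's centre.
- jar: Bystander: squat amber jar with a white cap, 64 mm across, 70 mm tall. Origin at its underside's centre.
- cup_near: Bystander: small white open cup, 40 mm across, 62 mm tall. Origin at its underside's centre.
- cup_far: Bystander: small white open cup, 40 mm across, 62 mm tall. Origin at its underside's centre.
- bottle_right: Bystander: white bottle, 60 mm across, 150 mm tall. Origin at its underside's centre.
- bottle_left: Bystander: amber bottle, 68 mm across, 170 mm tall. Origin at its underside's centre.
- spatula: Bystander: black-handled steel spatula lying flat, 190 mm long. Origin at its underside's centre.

How it is judged:
By the outcome, as a careful person would: the job done as asked, in the order asked, and still so for the second after the job is handed in, with the robot touching nothing.
It also fails if it takes over 72 s, if anything falls off the work surface, if the arm or the gripper's body presses on something with over 40 N, if the wrist force passes 120 N, or if a joint passes its speed limit or range.

## Robot

A 7-joint arm with a two-finger parallel gripper is mounted at the origin on the work surface. World frame = base frame: x ahead of the robot, y to its left, z up, the work surface at z = 0. Lengths are in m, angles in rad, forces in N, time in s.
With the tool pointing down it reaches from about 0.4 to 0.85 m from the base axis. Payload 6.9 kg.
Tool frame: the origin (TCP) lies midway between the tips of the shut fingers; the grasp point (between the pads) lies behind it (ctrl.pinch_z is the z of the grasp point in the tool frame, in m); z points along the fingers, y is the line along which they close (so a half turn about z gives the same grasp; the last joint's range is limited). The gripper opens to 85 mm and grips with 20 to 120 N. Pads are 22 mm wide; open, the fingers measure 114 mm over their backs; the gripper's body (76 mm by 85 mm) begins 54 mm behind the grasp point. The pads swing forward as they close: fully open they stand 13 mm farther back than shut.
Start: joints at [-1.173, 0.507, -0.238, 1.5, 0.126, 1.149, -0.155], TCP at [0.18, 0.599, 0.231] pointing down, gripper open.
Joint ranges: [-3.08, 3.08], [-0.24, 2.05], [-1.43, 1.35], [0, 2.5], [-1.52, 4.66], [0.17, 1.96], [-2.89, 2.89]. Speed limits (rad/s): [2.39, 2.39, 3.14, 3.14, 3.14, 3.14, 3.14].

## Interface

Orientations are given as a unit quaternion [w, x, y, z].
In Python, from station import ctrl, get_state, vision, ticket, models gives the robot as it stands. Calls block until the motion is done:
- ctrl.movep(position, orientation): joint-space move of the TCP to a pose.
- ctrl.movel(position, frame=None, max_speed=0.15): straight line of the TCP; frame=None keeps the orientation; max_speed is the mean speed in m/s.
- ctrl.set_joints(angles): joint-space move.
- ctrl.ungrasp() and ctrl.close_gripper(force=None): open the fingers fully, or close them until they stop; force is the grip in N (None keeps the last).
- ctrl.pause(seconds).
- ctrl.ik(position, orientation): joint angles nearest the present ones, or None.
- get_state(): the state.
- vision.grab_frame(name): name is "side" or "top" or "wrist"; returns (picture, depth): 384x512x3 uint8, blue, green, red; 384x512 float32, m along the optical axis (not along the pixel's ray), 0 where there is no reading.
- vision.camera_info(name): a dict with "mtx" (3x3 intrinsics, pixels), "R" (3x3) and "t" (3): a world point X has camera coordinates R X + t; the wrist camera has in their place "hand_eye" (4x4, takes a point from camera to tool coordinates, whose origin is the TCP and whose axes are the flange's). Camera axes: x right, y down, z forward; pixel columns grow to the right and rows downward; lengths in m; the calibration is good to about 2 mm. A picture is of the moment at which its call begins: read the wrist's pose just before it. camera_info takes no time and is no camera call.
A pose or a line that the arm cannot do raises ctrl.Unreachable and nothing moves.
- ticket.close_job(): hands the job in; it is judged then, once.
Trained networks look in the newest picture that a camera, given by its name, has taken for a name from the list of things; names that differ only in an ending like _2 or _b are one class to them, and where a whole thing is asked for, a point or a joint stands for the part that bears it (a point fixed in the world has none). Each returns a list of dicts, best first, with "p" (0 to 1); they miss things now and then, are a little off and sometimes report something else, mostly with a low value. They report only what shows in the picture. A call takes as long as a camera call.
- models.recognise(camera, target): "point" ([column, row] in pixels, amid what is visible of it).
- models.masks_of(camera, target): "mask" (384x512 bool, what is visible of it) and "point" ([column, row] in pixels, amid what is visible of it).
The state is a dict: "time": time; "qpos": joint angles; "qd": joint speeds; "tau": joint torques, N m; "tcp_pos": TCP position; "eef_rot": TCP orientation; "contact_force": force on the tool from outside, world axes, zero at the start; "wrist_torque": the same for the moment, N m; "width": finger opening in m; "gripper_force": force on a finger pad.
Only numpy, scipy, OpenCV 4.12 (cv2) and the standard library are available. Lean on these libraries where they do the work, as an engineer would, in place of code of your own. Each camera call takes 0.05 s, during which the arm holds its last target. There are 200 camera calls.

## Working session

There is one attempt and no reset: what is moved stays moved. The work goes in short steps, each a Python script; the robot and the scene stay as the last script left them, time stands still between calls to the robot, and variables do not carry over. Pictures are saved under pics/ and viewed, at most 10 in all, crops included, and the job is handed in when it is done.

```bash
ls; mkdir -p pics; cat > h.py <<'E'
import numpy as np, cv2
from station import ctrl, get_state, vision, ticket, models
def cam(name):
    st=get_state(); im,d=vision.grab_frame(name); ci=vision.camera_info(name); return st,im,d,ci
def world(d,ci,mask=None):
    K=np.array(ci["mtx"]); v,u=np.nonzero((d>0)&(mask if mask is not None else True))
    z=d[v,u]; P=np.c_[(u-K[0,2])/K[0,0]*z,(v-K[1,2])/K[1,1]*z,z]
    return (P-np.array(ci["t"]))@np.array(ci["R"]),u,v
E
python3 - <<'E'
from h import *
print({k:(np.round(v,3).tolist() if not isinstance(v,float) else v) for k,v in get_state().items()}, ctrl.pinch_z)
ims=[]
for c in ("top","side"):
    st,im,d,ci=cam(c); ims.append(im); np.savez(c+'.npz',im=im,d=d)
    print(c,np.round(ci["mtx"],1).tolist(),np.round(-np.array(ci["R"]).T@ci["t"],3))
    for t in ["block_center","cradle","loading_half","catching_half","handle","tub","jar","cup_near","cup_far","bottle_right","bottle_left","spatula"]:
        r=models.masks_of(c,t)
        for q in r[:2]:
            P,u,v=world(d,ci,q["mask"])
            if len(P): print(t,round(q["p"],2),np.round(q["point"]),len(P),'med',np.round(np.median(P,0),3),'lo',np.round(np.percentile(P,3,axis=0),3),'hi',np.round(np.percentile(P,97,axis=0),3))
            np.save(f'm_{c}_{t}.npy',r[0]["mask"])
    cv2.imwrite(f'pics/{c}0.png',cv2.resize(im,(800,600)))
E
```

```text
pics
{'time': 0.0, 'qpos': [-1.174, 0.508, -0.238, 1.501, 0.126, 1.149, -0.155], 'qd': [-0.002, 0.001, -0.002, -0.0, -0.001, -0.002, -0.002], 'tau': [0.001, -62.059, -2.186, -24.966, 0.013, 0.012, -0.0], 'tcp_pos': [0.18, 0.598, 0.23], 'eef_rot': [-0.0, 0.145, 0.989, -0.001], 'contact_force': [-0.519, 0.147, 0.21], 'wrist_torque': [0.007, 0.079, -0.027], 'gripper_force': 0.0, 'width': 0.08589417387319283} -0.0187
top [[376.8, 0.0, 250.6], [0.0, 376.8, 192.5], [0.0, 0.0, 1.0]] [ 0.526 -0.061  0.928]
block_center 0.75 [377. 208.] 1095 med [ 0.512 -0.377  0.041] lo [ 0.469 -0.416  0.007] hi [ 0.555 -0.337  0.045]
cradle 0.7 [162. 204.] 6363 med [0.526 0.134 0.02 ] lo [ 0.47  -0.034  0.009] hi [0.583 0.278 0.177]
loading_half 0.62 [193. 203.] 2191 med [0.527 0.056 0.022] lo [ 0.484 -0.041  0.019] hi [0.57  0.123 0.052]
loading_half 0.16 [162. 204.] 6291 med [0.526 0.132 0.02 ] lo [ 0.471 -0.034  0.009] hi [0.582 0.276 0.177]
catching_half 0.72 [136. 204.] 1092 med [0.526 0.166 0.155] lo [0.485 0.144 0.048] hi [0.568 0.176 0.18 ]
handle 0.92 [193. 202.] 2187 med [0.527 0.058 0.022] lo [ 0
[... 1850 characters left out ...]
.715 -0.102  0.045] lo [ 0.698 -0.113  0.003] hi [ 0.733 -0.078  0.064]
cup_near 0.42 [220. 272.] 2104 med [ 0.419 -0.256  0.047] lo [ 0.369 -0.288  0.013] hi [ 0.473 -0.21   0.05 ]
cup_far 0.83 [311. 144.] 308 med [0.783 0.03  0.044] lo [0.767 0.019 0.001] hi [0.823 0.101 0.064]
bottle_right 0.65 [375. 289.] 1385 med [ 0.682 -0.416  0.097] lo [ 0.666 -0.435  0.012] hi [ 0.706 -0.389  0.152]
bottle_left 0.86 [272.  97.] 1048 med [0.748 0.203 0.09 ] lo [0.724 0.19  0.008] hi [0.782 0.234 0.171]
bottle_left 0.66 [140. 171.] 836 med [0.321 0.136 0.005] lo [0.266 0.107 0.001] hi [0.435 0.169 0.021]
spatula 0.63 [141. 171.] 865 med [0.326 0.136 0.005] lo [0.266 0.107 0.002] hi [0.44  0.169 0.021]
```

View pics/top0.png

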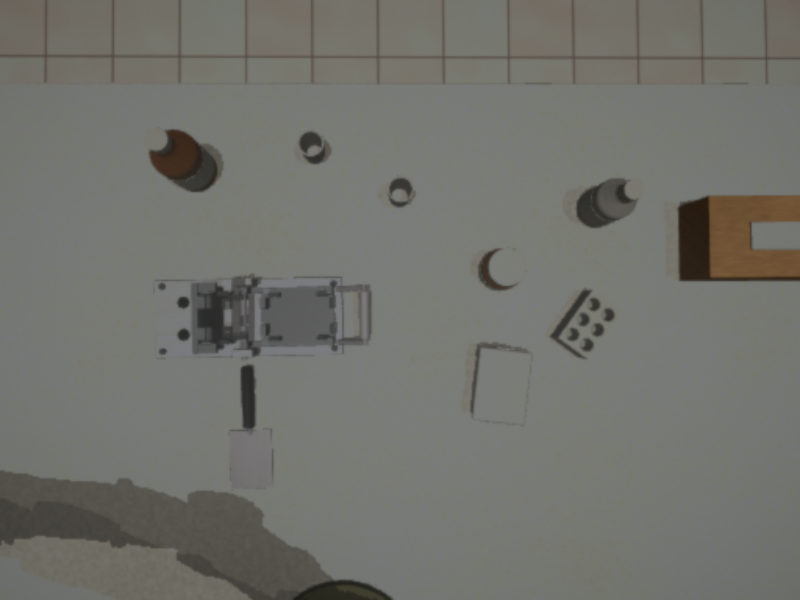

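View pics/side0.png

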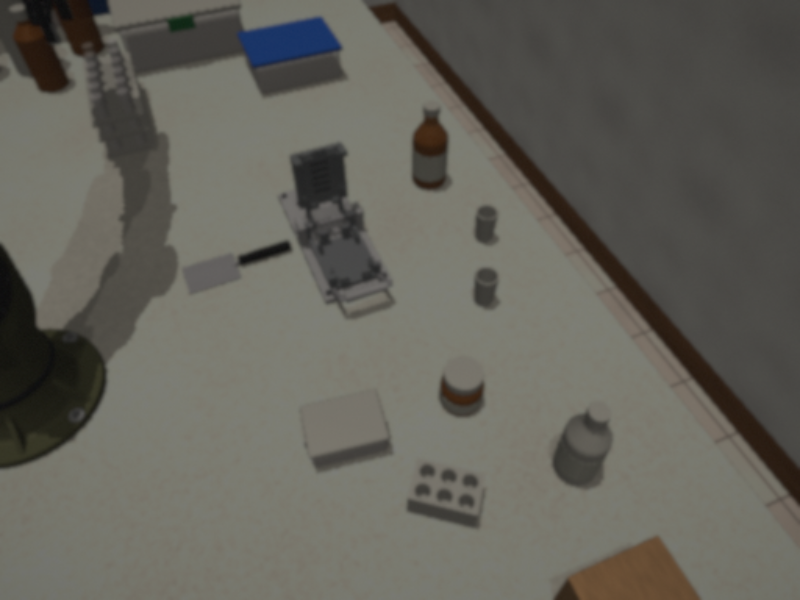

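```bash
python3 - <<'E'
from h import *
for c in ("top","side"):
    ci=vision.camera_info(c); d=np.load(c+'.npz')['d']
    def W(t,lo,hi):
        P,u,v=world(d,ci,np.load(f'm_{c}_{t}.npy')); return P[(P[:,2]>lo)&(P[:,2]<hi)]
    P=W("block_center",.036,.052)
    r=cv2.minAreaRect((P[:,:2]*1000).astype(np.float32)); print(c,'block',np.round(r[0],1),np.round(r[1],1),round(r[2],1),np.median(P[:,2]))
    # cradle by depth (z 8..20 mm around)
    A,u,v=world(d,ci); m=(A[:,2]>.008)&(A[:,2]<.0155)&(abs(A[:,0]-.527)<.09)&(A[:,1]>-.1)&(A[:,1]<.35)
    r=cv2.minAreaRect((A[m][:,:2]*1000).astype(np.float32)); print(' base',np.round(r[0],1),np.round(r[1],1),round(r[2],1),np.round(np.percentile(A[m],[1,99],axis=0),3).tolist())
    m=(A[:,2]>.035)&(A[:,2]<.06)&(abs(A[:,0]-.527)<.05)&(A[:,1]>-.08)&(A[:,1]<-.03)
    B=A[m]
    if len(B): print(' bar',m.sum(),np.round(np.median(B,0),4),np.round(np.percentile(B,[2,98],axis=0),3).tolist(), np.polyfit(B[:,0],B[:,1],1))
    m=(A[:,2]>.018)&(A[:,2]<.026)&(abs(A[:,0]-.527)<.07)&(A[:,1]>-.04)&(A[:,1]<.13)
    r=cv2.minAreaRect((A[m][:,:2]*1000).astype(np.float32)); print(' loadfloor',np.round(r[0],1),np.round(r[1],1),round(r[2],1),np.median(A[m][:,2]))
    P=W("catching_half",.05,.3); print(' catch', np.round(np.polyfit(P[:,2],P[:,1],1),3),np.round(np.percentile(P,[2,98],axis=0),3).tolist())
E
```

```text
top block [ 511.8 -378.8] [56.7 91.3] 53.3 0.042685828315982645
 base [512.7 141.5] [147.4 289.2] 0.7 [[0.466, -0.001, 0.008], [0.586, 0.285, 0.015]]
 bar 244 [ 0.5268 -0.0385  0.05  ] [[0.487, -0.045, 0.044], [0.571, -0.031, 0.054]] [ 0.00310417 -0.0397163 ]
 loadfloor [524.7  59.1] [112.5 141. ] 0.1 0.02143689778161933
 catch [0.041 0.158] [[0.484, 0.147, 0.051], [0.568, 0.176, 0.181]]
side block [ 512.8 -381. ] [57.6 90.1] 53.5 0.04484350036075414
 base [512.5 139.7] [150.4 291.7] 1.0 [[0.449, -0.005, 0.008], [0.588, 0.28, 0.015]]
 bar 206 [ 0.5283 -0.0434  0.0511] [[0.487, -0.049, 0.043], [0.572, -0.033, 0.056]] [ 0.009937   -0.04801209]
 loadfloor [526.8  63.2] [132.4 117.3] 89.6 0.023156939932133153
 catch [0.026 0.16 ] [[0.483, 0.145, 0.052], [0.569, 0.172, 0.181]]
```

The top picture shows the block at about (585,325), the cradle at (260,315) with its handle at (365,315) and the catching half upright at (210,318). The side picture agrees: block at (447,492), handle at (367,302). Heights and sizes match the given ones, and the cradle yaw is about 0. I'll look at the nest and then the block with the wrist camera, each at its working yaw, so the hand-eye bias cancels.

```bash
cat >> h.py <<'E'
from scipy.spatial.transform import Rotation as Rn
def down(a):  # a: angle (rad) of closing axis y in world
    y=np.array([np.cos(a),np.sin(a),0]); z=np.array([0,0,-1.]); x=np.cross(y,z)
    q=Rn.from_matrix(np.c_[x,y,z]).as_quat(); return [q[3],q[0],q[1],q[2]]
def wcloud():
    st,im,d,ci=cam("wrist"); K=np.array(ci["mtx"]); v,u=np.nonzero(d>0); z=d[v,u]
    P=np.c_[(u-K[0,2])/K[0,0]*z,(v-K[1,2])/K[1,1]*z,z]; H=np.array(ci["hand_eye"])
    T=P@H[:3,:3].T+H[:3,3]; q=st["eef_rot"]; R=Rn.from_quat([q[1],q[2],q[3],q[0]]).as_matrix()
    return st,im,d,T@R.T+np.array(st["tcp_pos"]),u,v
E
python3 - <<'E'
from h import *
print(np.round(vision.camera_info("wrist")["hand_eye"],3).tolist(),np.round(vision.camera_info("wrist")["mtx"],0).tolist())
for n,(p,a) in {"blk":((.5123,-.380,.004),53.4),"blkhi":((.5123,-.380,.3),53.4),"nest":((.527,.06,.026),0),"nesthi":((.527,.06,.3),0),"h0":((.527,-.04,.026),90),"h90":((.527,.14,.206),90),"h180":((.527,.32,.026),90),"h180t":((.527,.32,.2),90)}.items():
    for k in (0,180):
        q=ctrl.ik(list(p),down(np.radians(a+k))); print(n,k,None if q is None else np.round(q,2))
E
```

```text
[[-0.001, -0.95, -0.314, 0.08], [1.0, -0.0, -0.001, 0.001], [0.001, -0.314, 0.95, -0.142], [0.0, 0.0, 0.0, 1.0]] [[298.0, 0.0, 260.0], [0.0, 298.0, 191.0], [0.0, 0.0, 1.0]]
blk 0 [ 0.52  0.77  0.14  1.71 -0.16  0.68  1.67]
blk 180 [ 0.1   0.99  0.95  1.71 -0.96  0.98 -0.78]
blkhi 0 [ 0.05  0.71  1.15  1.35 -0.64  1.48  2.09]
blkhi 180 [ 0.11  0.63  0.95  1.35 -0.51  1.41 -1.16]
nest 0 [-0.27  0.63  0.17  1.99 -0.2   0.54  0.04]
nest 180 [ 0.19  0.67 -0.54  1.98  0.56  0.64  2.42]
nesthi 0 [-0.42  0.32  0.37  1.63 -0.12  1.21 -0.03]
nesthi 180 [ 0.1   0.32 -0.36  1.63  0.12  1.22  2.86]
h0 0 [ 0.12  0.62 -0.14  1.99  0.16  0.54  1.44]
h0 180 [-0.25  0.66  0.44  2.   -0.5   0.58 -1.05]
h90 0 [-0.24  0.4  -0.09  1.75  0.04  0.99  1.22]
h90 180 [-0.66  0.45  0.53  1.76 -0.26  1.01 -1.6 ]
h180 0 [-0.44  0.72 -0.23  1.75  0.24  0.7   0.77]
h180 180 [-0.83  0.75  0.41  1.76 -0.42  0.72 -1.77]
h180t 0 [-0.43  0.52 -0.25  1.57  0.14  1.07  0.85]
h180t 180 [-0.89  0.56  0.51  1.58 -0.3   1.08 -1.87]
```

```bash
python3 - <<'E'
from h import *
ctrl.movep([.527,.06,.28],down(np.pi))
st,im,d,A,u,v=wcloud(); np.savez('wn.npz',A=A,u=u,v=v,im=im,tcp=st["tcp_pos"]); print(st["time"],np.round(st["tcp_pos"],4),np.round(st["eef_rot"],3),np.round(st["qpos"],2))
cv2.imwrite('pics/wn.png',im)
ctrl.movep([.5123,-.380,.28],down(np.radians(53.4)))
st,im,d,A,u,v=wcloud(); np.savez('wb.npz',A=A,u=u,v=v,im=im,tcp=st["tcp_pos"]); print(st["time"],np.round(st["tcp_pos"],4),np.round(st["eef_rot"],3),np.round(st["qpos"],2))
r=models.masks_of("wrist","block_center")[0]; print(r["p"],r["point"])
m=r["mask"][v,u]&(abs(A[:,2]-.044)<.007); q=cv2.minAreaRect((A[m][:,:2]*1000).astype(np.float32)); print(q,np.median(A[m][:,2]))
cv2.imwrite('pics/wb.png',np.hstack([cv2.imread('pics/wn.png'),im])[:, :])
cv2.imwrite('pics/wboth.png',cv2.resize(cv2.imread('pics/wb.png'),(800,300)))
A=np.load('wn.npz')["A"]
near=(abs(A[:,0]-.527)<.08)
def rep(n,m): 
    B=A[m]; q=cv2.minAreaRect((B[:,:2]*1000).astype(np.float32)); print(n,len(B),np.round(np.median(B,0),4),np.round(np.percentile(B,[1,99],axis=0),4).tolist(),np.round(q[0],1),np.round(q[1],1),round(q[2],2))
rep('bar',near&(A[:,2]>.036)&(A[:,2]<.06)&(abs(A[:,1]+.04)<.015))
rep('floor',near&(abs(A[:,2]-.022)<.004)&(A[:,1]>0.0)&(A[:,1]<.12))
rep('walls',near&(A[:,2]>.030)&(A[:,2]<.046)&(A[:,1]>.0)&(A[:,1]<.09))
rep('hwalls',near&(A[:,2]>.044)&(A[:,2]<.055)&(A[:,1]>.08)&(A[:,1]<.118))
rep('base',near&(abs(A[:,2]-.012)<.003)&(A[:,1]>-.05)&(A[:,1]<.3))
E
```

```text
3.8333 [0.5269 0.0607 0.28  ] [-0.     0.707 -0.707 -0.   ] [ 0.11  0.33 -0.38  1.66  0.13  1.17  2.84]
5.5 [ 0.5132 -0.3785  0.2799] [0.    0.313 0.95  0.001] [ 0.47  0.5   0.21  1.38 -0.11  1.27  1.63]
0.95 [259.3, 153.4]
((513.2618408203125, -380.0830383300781), (55.90066146850586, 89.60221099853516), 53.492469787597656) 0.04370183175419107
bar 1086 [ 0.5291 -0.0378  0.0507] [[0.486, -0.0469, 0.0402], [0.5736, -0.026, 0.054]] [529.8 -36.5] [90. 21.] 0.03
floor 4614 [0.528  0.0607 0.0217] [[0.4844, 0.0046, 0.0199], [0.5726, 0.117, 0.0239]] [525.3  60.2] [119.6  97. ] 89.96
walls 525 [0.5166 0.0137 0.0393] [[0.4848, 0.0062, 0.0305], [0.5736, 0.0896, 0.0454]] [529.1  48. ] [89.2 83.7] 0.24
hwalls 187 [0.516  0.1114 0.0496] [[0.5001, 0.1008, 0.0442], [0.5623, 0.1159, 0.0515]] [528.  104.1] [69.2 24.8] 1.35
base 4038 [0.5265 0.1082 0.0117] [[0.4682, -0.0028, 0.0097], [0.5878, 0.2082, 0.0141]] [518.4 114.7] [139.  237.5] 0.78
```

View pics/wn.png

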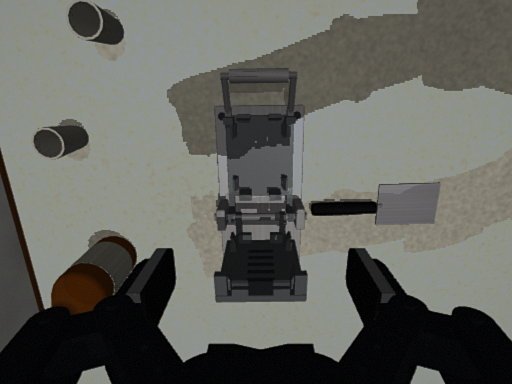

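View pics/wboth.png

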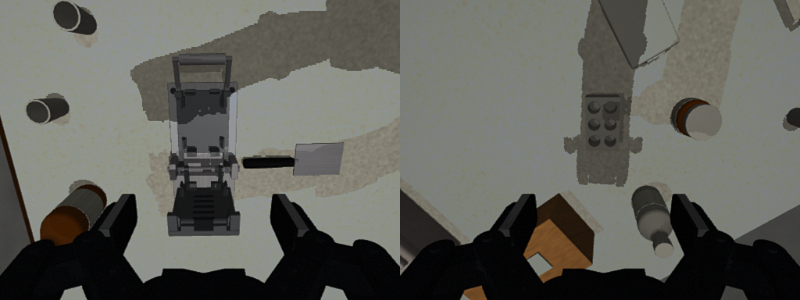

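The wrist view of the cradle shows the handle at (260,75) and the nest at (260,145), with the catching half near upright at (260,270). In the second view the block lies squarely between the fingers at (603,120). Now I'll grasp the block and refine the nest from profiles.

```bash
python3 - <<'E'
from h import *
a=np.radians(53.5); c=[.5133,-.3801]
ctrl.movel(c+[.10],down(a),max_speed=.2); print(np.round(get_state()["tcp_pos"],4))
ctrl.movel(c+[.004],max_speed=.12); ctrl.pause(.2); s=get_state(); print(np.round(s["tcp_pos"],4),np.round(s["contact_force"],1))
ctrl.close_gripper(force=60); s=get_state(); print(s["width"],s["gripper_force"],s["time"],np.round(s["tcp_pos"],4))
ctrl.movel(c+[.2],max_speed=.2); ctrl.pause(.3); s=get_state(); print(s["width"],s["gripper_force"],s["time"],np.round(s["contact_force"],1),np.round(s["tcp_pos"],4))
A=np.load('wn.npz')["A"]
print('y-profile centre')
for y in np.arange(-.052,.17,.004):
    m=(abs(A[:,0]-.528)<.012)&(abs(A[:,1]-y)<.002)
    if m.sum(): print(round(y,3),int(m.sum()),np.round(np.percentile(A[m][:,2],[10,50,90])*1000,1),end=' | ')
print('\nfloor edges by x')
B=A[(abs(A[:,2]-.022)<.003)]
for x in (.51,.52,.53,.54,.55):
    m=(abs(B[:,0]-x)<.005)&(B[:,1]>-.02)&(B[:,1]<.13); print(x,np.round(B[m][:,1].min(),4),np.round(B[m][:,1].max(),4))
for y in (.035,.045,.055,.065,.075):
    m=(abs(B[:,1]-y)<.005)&(abs(B[:,0]-.528)<.08); print(y,np.round(np.sort(B[m][:,0])[[1,-2]],4))
Bb=A[(A[:,2]>.04)&(A[:,2]<.058)&(abs(A[:,1]+.038)<.02)]
for x in (.505,.515,.525,.535,.545,.555):
    m=abs(Bb[:,0]-x)<.005; t=Bb[m]; print('bar',x,np.round([t[:,1].min(),t[:,1].max(),t[t[:,2].argmax(),1]],4))
E
```

```text
[ 0.5139 -0.3806  0.1012]
[ 0.5137 -0.3804  0.0049] [-0.9 -0.5 -0.8]
0.055550252712240816 65.21378941833973 8.1833 [ 0.5135 -0.3803  0.0045]
0.055277312640335106 64.44048084318638 9.6167 [-0.5 -0.2 -2.6] [ 0.5131 -0.38    0.1993]
y-profile centre
-0.052 71 [-1.1  0.   1.1] | -0.048 5 [44.3 44.7 44.9] | -0.044 84 [48.7 50.6 52.1] | -0.04 63 [51.4 52.3 53.3] | -0.036 84 [51.  52.2 53. ] | -0.032 99 [-0.8 47.5 50.8] | -0.028 53 [-1.2 -0.3  0.6] | -0.024 52 [-1.2 -0.2  0.8] | -0.02 50 [-1.2 -0.   0.8] | -0.016 56 [-1.2 -0.4  0.9] | -0.012 62 [-1.2 -0.2  0.6] | -0.008 51 [-1.2 -0.3  0.7] | -0.004 53 [-0.4  8.1 12.2] | -0.0 57 [10.9 11.8 12.7] | 0.004 55 [10.6 11.8 13. ] | 0.008 75 [11.1 19.4 22.2] | 0.012 57 [20.9 21.8 23.1] | 0.016 56 [20.5 21.7 22.6] | 0.02 57 [20.7 21.5 22.6] | 0.024 61 [20.6 21.7 22.8] | 0.028 64 [20.9 21.6 22.9] | 0.032 63 [20.9 21.8 23. ] | 0.036 49 [20.9 21.7 22.6] | 0.04 53 [20.8 21.9 23.1] | 0.044 48 [21.  21.6 22.8] | 0.048 812 [358.2 362.5 365.8] | 0.052 2664 [354.  359.8 364.7] | 0.056 52 [20.9 21.6 22.8] | 0.06 45 [20.8 22.1 22.9] | 0.064 50 [20.6 21.5 22.5] 
[... 473 characters left out ...]
 0.136 97 [11.2 13.2 48.5] | 0.14 90 [11.2 48.2 50.2] | 0.144 65 [11.  12.1 49.7] | 0.148 35 [10.7 11.8 12.6] | 0.152 2 [69.6 71.5 73.4] | 0.156 8 [ 73.5 125.7 176.3] | 0.16 24 [ 11.3  12.3 178.4] | 0.164 295 [ 12.7  84.  109.9] | 0.168 988 [100.3 143.3 171.6] | 
floor edges by x
0.51 0.0157 0.108
0.52 0.0081 0.1186
0.53 0.0081 0.1188
0.54 0.0081 0.1187
0.55 0.0157 0.1089
0.035 [0.484  0.5734]
0.045 [0.4848 0.5737]
0.055 [0.4846 0.5728]
0.065 [0.4843 0.5731]
0.075 [0.4839 0.5731]
bar 0.505 [-0.0469 -0.0315 -0.0388]
bar 0.515 [-0.047  -0.0315 -0.0366]
bar 0.525 [-0.047  -0.0314 -0.0388]
bar 0.535 [-0.0457 -0.0314 -0.0388]
bar 0.545 [-0.0457 -0.0314 -0.0388]
bar 0.555 [-0.0457 -0.0314 -0.0388]
```

```bash
python3 - <<'E'
from h import *
c=np.array([.5288,.0616]); q=down(np.pi)
ctrl.movep([*c,.2],q); ctrl.pause(.3)
ctrl.movel([*c,.075],q,max_speed=.2); ctrl.pause(.4)
e=c-np.array(get_state()["tcp_pos"])[:2]; print('err',np.round(e,4)); f0=np.array(get_state()["contact_force"])
t=c+e
for z in (.056,.050,.044,.038,.033,.029,.0265):
    ctrl.movel([*t,z],q,max_speed=.05); s=get_state(); df=np.array(s["contact_force"])-f0
    print(z,np.round(s["tcp_pos"],4),np.round(df,1),round(s["time"],2),np.round(s["width"],4))
    if np.linalg.norm(df)>12: print("STOP");break
st,im,d,A,u,v=wcloud(); 
_,im2,_,_=cam("side"); cv2.imwrite('pics/place.png',np.hstack([cv2.resize(im,(400,300)),cv2.resize(im2[60:220,130:343],(400,300))]))
E
```

```text
err [-0.0002  0.    ]
0.056 [0.5284 0.0617 0.0556] [ 0.6 -0.9  0.2] 13.25 0.0557
0.05 [0.5283 0.0616 0.0497] [-0.3  0.3  0.1] 13.52 0.0553
0.044 [0.5283 0.0616 0.0437] [-0.7  0.1  0.4] 13.78 0.0557
0.038 [0.5283 0.0616 0.0376] [0.2 0.1 0.6] 14.05 0.0553
0.033 [0.5283 0.0616 0.0327] [-0.2 -0.3  1.4] 14.3 0.0557
0.029 [0.5284 0.0616 0.0288] [-0.1  0.3  0.3] 14.55 0.0555
0.0265 [0.5286 0.0616 0.0265] [-1.  -0.8 -0. ] 14.8 0.0552
```

View pics/place.png

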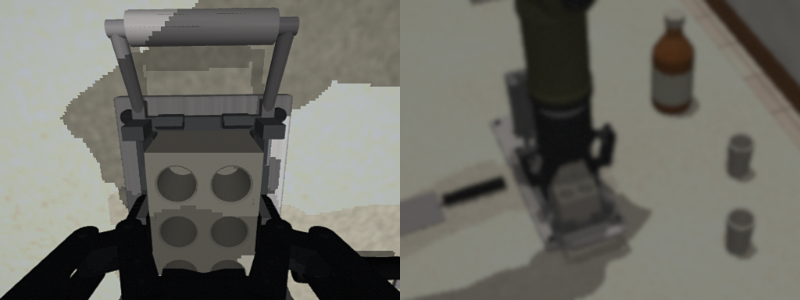

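The block sits squarely in the nest between the corner walls: wells at (178,185) and (230,185) in the left picture, handle at (200,27). It met no force on the way down. Now I'll release it and check that it is level.

```bash
python3 - <<'E'
from h import *
ctrl.ungrasp(); q=down(np.pi); c=[.5286,.0616]
ctrl.movel(c+[.12],max_speed=.15); ctrl.movel(c+[.27],max_speed=.25); ctrl.pause(.3)
st,im,d,A,u,v=wcloud(); r=models.masks_of("wrist","block_center"); print(r and r[0]["p"],get_state()["time"])
B=A[(abs(A[:,2]-.066)<.006)&(abs(A[:,0]-.5288)<.04)&(abs(A[:,1]-.0612)<.06)]
g,_,_,_=np.linalg.lstsq(np.c_[B[:,:2]-[.5288,.0612],np.ones(len(B))],B[:,2],rcond=None); print('slope,z',g)
rr=cv2.minAreaRect((B[:,:2]*1000).astype(np.float32)); print(rr)
h=[.5288,-.0468]; q=down(np.pi/2)
ctrl.movep(h+[.18],q); ctrl.pause(.3); s=get_state(); print(np.round(s["tcp_pos"],4),s["time"],np.round(s["qpos"],2))
# swing feasibility
H=np.array([.1412,.045])
for th in range(0,181,30):
    p=[.5288,H[0]-.18*np.cos(np.radians(th)),H[1]+.18*np.sin(np.radians(th))-.019]; k=ctrl.ik(p,q); print(th,None if k is None else np.round(k,2))
E
```

```text
0.85 17.2333
slope,z [-0.0019331  -0.00385662  0.06554815]
((528.7787475585938, 62.15241241455078), (90.17373657226562, 55.968589782714844), 89.98898315429688)
[ 0.5289 -0.0466  0.1802] 18.65 [ 0.07  0.41 -0.05  1.83  0.02  0.91  1.59]
0 [ 0.05  0.62 -0.04  1.99  0.04  0.53  1.55]
30 [ 0.01  0.48 -0.05  1.91  0.03  0.75  1.52]
60 [-0.1   0.41 -0.06  1.82  0.03  0.91  1.4 ]
90 [-0.25  0.41 -0.07  1.75  0.03  0.99  1.23]
120 [-0.4   0.47 -0.08  1.7   0.05  0.97  1.07]
150 [-0.5   0.58 -0.09  1.7   0.06  0.86  0.96]
180 [-0.53  0.71 -0.09  1.75  0.09  0.69  0.9 ]
```

```bash
python3 - <<'E'
from h import *
q=down(np.pi/2); f0=np.array(get_state()["contact_force"])
def rep(n): s=get_state(); print(n,np.round(s["tcp_pos"],4),np.round(np.array(s["contact_force"])-f0,1),round(s["width"],4),round(s["gripper_force"],1),round(s["time"],2))
ctrl.movel([.5288,-.0488,.09],q,max_speed=.2)
ctrl.movel([.5288,-.0488,.031],q,max_speed=.08); rep('down')
ctrl.close_gripper(force=20); rep('closed')
for y in (-.0458,-.0428,-.0398,-.0388): ctrl.movel([.5288,y,.031],q,max_speed=.03); rep(y)
ctrl.close_gripper(force=50); ctrl.pause(.2); rep('grip')
E
```

```text
down [ 0.5291 -0.0488  0.0313] [-0.3  0.2 -0.1] 0.0854 0.0 20.13
closed [ 0.529  -0.0398  0.0311] [-0.7 23.2  2.6] 0.0149 23.5 20.77
-0.0458 [ 0.529  -0.0397  0.0311] [-0.7 16.5  1.8] 0.0151 23.3 21.02
-0.0428 [ 0.529  -0.0396  0.0311] [-0.3 10.4  1. ] 0.0154 23.2 21.27
-0.0398 [ 0.529  -0.0395  0.0311] [0.4 4.  1.1] 0.0151 23.3 21.52
-0.0388 [ 0.529  -0.0394  0.0311] [-0.9 -0.   2.2] 0.0149 23.3 21.77
grip [ 0.529  -0.0394  0.0311] [ 0.1 -2.9  4. ] 0.014 48.8 22.19
```

```bash
cat >> h.py <<'E'
HY,HZ,DZ,X=.1408,.045,-.014,.529
def swing(ths,slow,q=down(np.pi/2),lim=35):
    for th in ths:
        r=np.radians(th); p=[X,HY-.18*np.cos(r),HZ+.18*np.sin(r)+DZ]
        ctrl.movel(p,q,max_speed=.04 if slow(th) else .12)
        s=get_state(); f=np.array(s["contact_force"]); t=np.array(s["tcp_pos"])
        print(th,'act',round(np.degrees(np.arctan2(t[2]-DZ-HZ,HY-t[1])),1),'r',round(np.hypot(t[2]-DZ-HZ,HY-t[1]),4),np.round(f,1),round(s["width"],4),round(s["time"],2))
        if np.linalg.norm(f)>lim: print("STOP"); return False
    return True
E
python3 - <<'E'
from h import *
swing([10,20,30,40,50,60,70,80,86,92,98,104],lambda t:t>82)
_,im,_,_=cam("side"); cv2.imwrite('pics/mid.png',cv2.resize(im[40:240,100:366],(640,480)))
E
```

```text
10 act 10.0 r 0.1802 [ 0.2 -3.3  0.4] 0.014 22.6
20 act 19.9 r 0.1802 [-0.8 -3.7  1.9] 0.0142 23.01
30 act 29.9 r 0.1802 [-0.3 -4.5  3.2] 0.0142 23.42
40 act 39.9 r 0.1803 [-1.9 -5.3  5.4] 0.0141 23.82
50 act 49.9 r 0.1803 [-2.6 -5.2  7. ] 0.0143 24.23
60 act 60.0 r 0.1802 [-4.2 -4.7 10.2] 0.0139 24.64
70 act 70.2 r 0.1802 [-6.3 -3.2 13.1] 0.014 25.05
80 act 80.6 r 0.1802 [-8.  -0.1 14.7] 0.014 25.46
86 act 86.3 r 0.1801 [-9.  -2.6 13.8] 0.0142 26.08
92 act 92.5 r 0.1801 [-8.2  0.1 12.8] 0.0143 26.71
98 act 98.4 r 0.1802 [-7.9 -1.8 12. ] 0.0141 27.33
104 act 104.6 r 0.1802 [-8.5 -0.6  9.1] 0.0141 27.96
```

View pics/mid.png

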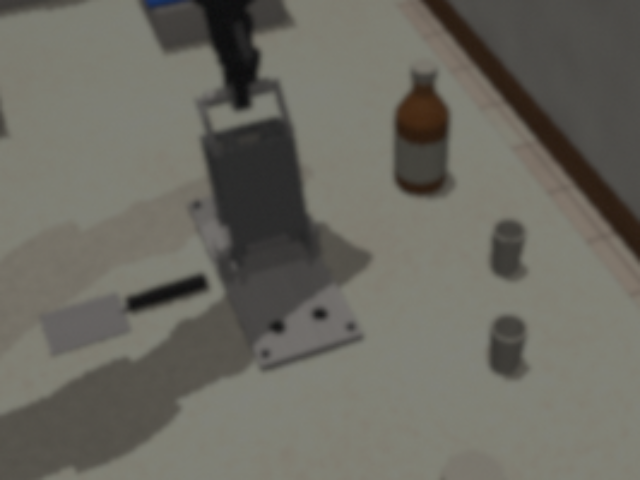

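The gripper holds the handle at (240,105) and the loading half is past upright, shut against the catching half. Forces are low. I'll carry on over slowly.

```bash
python3 - <<'E'
from h import *
swing([112,120,128,136,144,152,159,165,170,174,177,179,180],lambda t:t>146)
_,im,_,_=cam("side"); _,im2,_,_=cam("top"); cv2.imwrite('pics/over.png',np.hstack([cv2.resize(im[20:200,100:340],(400,300)),cv2.resize(im2[130:280,60:260],(400,300))]))
E
```

```text
112 act 113.1 r 0.1802 [-7.6  4.9  2.4] 0.0143 28.37
120 act 121.1 r 0.1802 [-7.   4.5 -0.3] 0.0143 28.73
128 act 129.0 r 0.1801 [-7.8  3.6 -1. ] 0.0141 29.08
136 act 137.0 r 0.1801 [-7.2  3.7 -2.7] 0.0143 29.44
144 act 144.9 r 0.18 [-8.7  3.7 -3.3] 0.0143 29.8
152 act 152.7 r 0.18 [-8.5  0.9 -2.3] 0.0144 30.57
159 act 159.7 r 0.1799 [-8.   1.3 -3.2] 0.0143 31.27
165 act 165.7 r 0.1799 [-7.5  2.  -4.1] 0.014 31.9
170 act 170.8 r 0.1798 [-7.4  0.8 -4.7] 0.0141 32.44
174 act 174.8 r 0.1798 [-6.2  1.4 -3.5] 0.0142 32.91
177 act 177.8 r 0.1798 [-7.   0.7 -5.1] 0.0141 33.29
179 act 179.8 r 0.1798 [-6.3  0.3 -4.6] 0.014 33.6
180 act -180.0 r 0.1798 [-12.6  -4.   15.5] 0.0143 33.85
```

View pics/over.png

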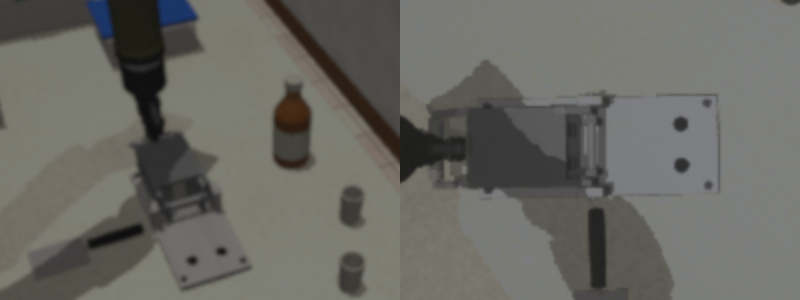

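The pair now lies flat on the +y side, with the loading half on top at (535,148). The jump in vertical force marks the stop. Now I'll swing back.

```bash
python3 - <<'E'
from h import *
ok=swing([178,174,169,163,156,148,139,130,120,110,100,90,80,70,60,50,40,30,22,15,9,5,2,0,-0.7],lambda t:t>150 or t<20)
_,im,_,_=cam("side"); cv2.imwrite('pics/back.png',cv2.resize(im[20:220,100:366],(640,480)))
E
```

```text
178 act 178.5 r 0.1798 [-9.4 -0.4  1.1] 0.0143 34.26
174 act 174.5 r 0.1798 [-9.7 -0.6  2.1] 0.0138 34.73
169 act 169.5 r 0.1798 [-10.    0.1   1.3] 0.014 35.27
163 act 163.5 r 0.1799 [-8.4 -0.2  1.9] 0.0143 35.89
156 act 156.6 r 0.1799 [-9.5  1.1  0.3] 0.0142 36.59
148 act 148.4 r 0.18 [-9.2  0.3  2.4] 0.0145 36.95
139 act 139.4 r 0.1801 [-8.3  1.   3.2] 0.014 37.33
130 act 130.4 r 0.1801 [-9.1  0.9  4.8] 0.0146 37.72
120 act 120.3 r 0.1801 [-10.7   0.4   5.9] 0.0145 38.12
110 act 110.2 r 0.1801 [-10.6  -0.3   8.6] 0.0141 38.53
100 act 100.0 r 0.1802 [-9.1 -0.9 10.9] 0.0146 38.94
90 act 89.7 r 0.1802 [-9.4 -4.4 12.2] 0.0142 39.35
80 act 79.4 r 0.1803 [-8.  -6.1  9.1] 0.0144 39.76
70 act 69.3 r 0.1803 [-5.  -5.7  6. ] 0.0141 40.17
60 act 59.4 r 0.1803 [-4.8 -6.9  3.2] 0.0141 40.58
50 act 49.6 r 0.1803 [-4.1 -6.7  0.2] 0.0139 40.98
40 act 39.8 r 0.1803 [-3.4 -6.4 -0.7] 0.0139 41.39
30 act 29.9 r 0.1802 [-2.8 -6.7 -0.6] 0.014 41.8
22 act 21.9 r 0.1803 [-1.8 -6.2 -2.8] 0.0142 42.16
15 act 15.0 r 0.1802 [-2.4 -6.9 -3. ] 0.0142 42.86
9 act 9.0 r 0.1801 [-2.5 -7.5 -4.5] 0.0141 43.48
5 act 4.9 r 0.1801 [-1.6 -7.1 -4. ] 0.0144 43.95
2 act 1.9 r 0.1801 [-1.8 -7.  -5.4] 0.0143 44.33
0 act 0.1 r 0.1801 [-3.4 -6.9  0.9] 0.0143 44.64
-0.7 act -0.1 r 0.1801 [-8.4 -6.8 19.8] 0.0145 44.89
```

View pics/back.png

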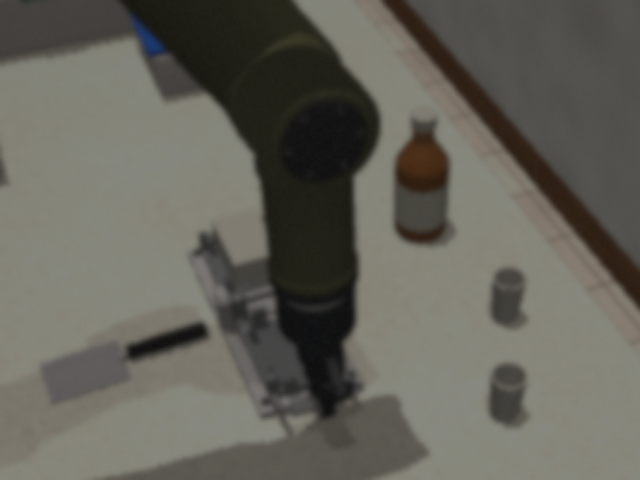

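The loading half is back at its start stop, with the gripper at (330,390), and the block lies in the catching nest at (245,240). I'll ease the force off, release, retreat and check.

```bash
python3 - <<'E'
from h import *
q=down(np.pi/2); p=get_state()["tcp_pos"]
ctrl.movel([X,p[1],HZ+DZ],q,max_speed=.03); ctrl.pause(.2)
ctrl.ungrasp(); s=get_state(); print(s["width"],np.round(s["contact_force"],1))
t=s["tcp_pos"]; ctrl.movel([X,t[1],.11],q,max_speed=.08); ctrl.movel([X,t[1]-.03,.28],q,max_speed=.2)
ctrl.movep([.5,-.18,.3],q); ctrl.pause(.3); print(get_state()["time"])
for c in ("top","side"):
    st,im,d,ci=cam(c); A,u,v=world(d,ci)
    m=(A[:,2]>.06)&(A[:,2]<.075)&(abs(A[:,0]-.528)<.05)&(A[:,1]>.15)&(A[:,1]<.3); B=A[m]
    g=np.linalg.lstsq(np.c_[B[:,:2]-[.528,.221],np.ones(len(B))],B[:,2],rcond=None)[0]
    print(c,np.round(g,4),cv2.minAreaRect((B[:,:2]*1000).astype(np.float32)))
    m=(A[:,2]>.035)&(A[:,2]<.06)&(abs(A[:,0]-.528)<.03)&(A[:,1]>-.06)&(A[:,1]<-.02); print(' bar',np.round(np.median(A[m],0),4) if m.any() else None)
    for n in ["tub","jar","cup_near","cup_far","bottle_right","bottle_left","spatula"]:
        r=models.masks_of(c,n)
        if r: P,_,_=world(d,ci,r[0]["mask"]); print(' ',n,round(r[0]["p"],2),np.round(np.median(P,0),3))
    if c=="top": a=cv2.resize(im,(400,300))
    else: cv2.imwrite('pics/end.png',np.hstack([a,cv2.resize(im[40:240,100:366],(400,300))]))
E
```

```text
0.08522367607340889 [-0.6 -0.2  0.1]
49.075
top [-0.0005  0.0076  0.0657] ((529.21435546875, 205.96176147460938), (69.53430938720703, 126.7358169555664), 11.870100021362305)
 bar [ 0.5267 -0.0386  0.0506]
  tub 0.72 [ 0.397 -0.218  0.045]
  jar 0.85 [ 0.596 -0.241  0.069]
  cup_near 0.5 [ 0.722 -0.094  0.035]
  cup_far 0.86 [0.791 0.041 0.04 ]
  bottle_right 0.86 [ 0.687 -0.39   0.097]
  bottle_left 0.78 [0.746 0.213 0.112]
  spatula 0.62 [0.324 0.141 0.003]
side [0.0112 0.0117 0.0671] ((527.479248046875, 218.04225158691406), (56.81431198120117, 95.63619995117188), 0.44172191619873047)
 bar [ 0.5275 -0.044   0.0522]
  tub 0.82 [ 0.419 -0.256  0.047]
  jar 0.78 [ 0.59  -0.264  0.064]
  cup_near 0.54 [ 0.714 -0.101  0.044]
  cup_far 0.79 [0.781 0.03  0.045]
  bottle_right 0.69 [ 0.681 -0.416  0.096]
  bottle_left 0.77 [0.748 0.203 0.09 ]
  spatula 0.88 [0.324 0.136 0.005]
```

View pics/end.png

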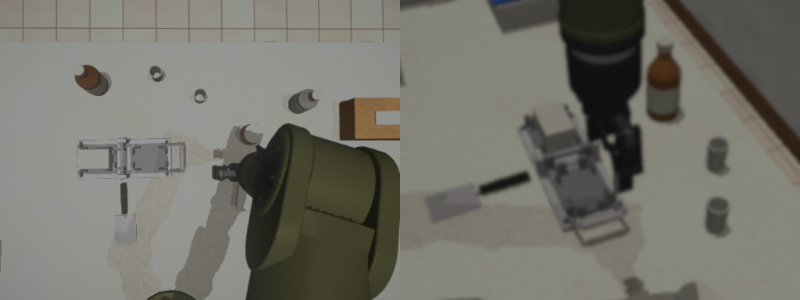

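The end picture shows the block's plain face up in the catching nest, at (97,158) left and (555,122) right. The loading half is flat and empty with its handle free at (178,158). The bystanders measure where they stood; the tub's top-view reading differs only because the arm partly hides it there, and the side view agrees. Handing in.

```bash
python3 -c "
from h import *
print(ticket.close_job())"
```

```text
the job is handed in; nothing more can be done
None
```

The job is handed in at about 49 s: the block lies wells-down in the catching nest, the handled half is back flat where it began with its handle let go, and nothing else on the bench was moved.

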